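Rocking check of a platen bed with a straightedge

ROBOT

A 7-joint arm with a two-finger parallel gripper is mounted at the origin on the work surface; the furniture and walls round the work are solid. World frame = base frame: x ahead of the robot, y to its left, z up, the work surface at z = 0. Lengths are in m, angles in rad, forces in N, time in s.
With the tool pointing down it reaches from about 0.425 to 0.925 m from the base axis. Payload 6.8 kg.
Tool frame: the origin (TCP) lies on the centre line of the jaws, within the pads' length; the fingertips stand 8 mm ahead of it and the grasp point (between the pads) lies 11 mm behind it (bot.tips_ahead is the distance from the TCP to the fingertips, in m); z points along the fingers, y is the line along which they close (so a half turn about z gives the same grasp; the last joint's range is limited). The gripper opens to 85 mm and grips with 20 to 120 N. Pads are 22 mm wide; open, the fingers measure 114 mm over their backs; the gripper's body (76 mm by 85 mm) begins 54 mm behind the grasp point. The pads swing forward as they close: fully open they stand 13 mm farther back than shut.
Start: joints at [-1.399, 0.477, 0.022, 1.555, -0.011, 1.109, -0.083], TCP at [0.186, 0.649, 0.214] pointing down, gripper open.
Joint ranges: [-2.96, 2.96], [-0.34, 2.1], [-1.41, 1.46], [0.24, 2.44], [-1.37, 4.51], [0.17, 1.92], [-2.96, 2.96]. Speed limits (rad/s): [2.39, 2.39, 3.14, 3.14, 3.14, 3.14, 3.14].

INTERFACE

Orientations are given as a unit quaternion [w, x, y, z].
In Python, from station import bot gives the robot as it stands.
- The arm moves only by the tool send_rows, never from a script. Its argument "deltas" is text: rows parted by semicolons, each of 4 numbers parted by spaces: the shift along the tool's x, y, z in m, then the turn about the tool's z in degrees. In form: x y z spin; .... A call has 1 to 5 rows; each row is the pose to reach, as a shift and turn from the pose commanded when the call began, along the tool's axes at that moment; what a row does not reach only later rows make up. A row lasts 1/10 s, in which the tool goes at most 50 mm and 8.59 degrees, less where a joint would pass 70% of its speed; a pose out of reach is approached as far as the arm can. A call with a gripper value outside its range is refused whole. "claw" is the opening, from 0 (shut) to 1 (fully open), set as the call begins (left out, the last holds). The fingers move at their own pace and stop on an object; "force" is the grip in N (left out, the last holds). Time passes only in rows, so rows that repeat a pose let the fingers close. It gives the time, the measured TCP pose, the force, the opening and the grip force at its end, in the units of the state.
- bot.get_obs(): the state, without advancing time (a new reading comes with each control period).
- bot.read_camera(name): name is "scene" or "top" or "wrist"; returns a dict with "img" (384x512x3 uint8, red, green, blue), "depth" (384x512 float32, m along the optical axis (not along the pixel's ray), 0 where there is no reading), "fx", "fy", "cx", "cy" (pixels), "camera_from_world" (4x4, takes a point from world to camera coordinates). Camera axes: x right, y up, looking along -z (the intrinsics and any distortion apply to the point x, -y, -z); pixel columns grow to the right and rows downward; lengths in m; the calibration is good to about 2 mm. A picture is of the moment at which its call begins.
- bot.hand_in(): hands the job in; it is judged then, once.
Trained networks look in a picture, given as the dict that the camera call returned (one of the last four; its "shot" number tells which), for a name from the list of things; names that differ only in an ending like _2 or _b are one class to them, and where a whole thing is asked for, a point or a joint stands for the part that bears it (a point fixed in the world has none). Each returns a list of dicts, best first, with "confidence" (0 to 1); they miss things now and then, are a little off and sometimes report something else, mostly with a low value. They report only what shows in the picture. A call takes as long as a camera call.
- bot.masks_of(picture, query): "mask" (384x512 bool, what is visible of it).
- bot.landmark_of(picture, query): "xyz" ([x, y, z] in m, in world coordinates, good to about 4 mm: a listed point, or the origin of a listed thing).
The state is a dict: "t": time; "q": joint angles; "joint_vel": joint speeds; "joint_torque": joint torques, N m; "eef_pos": TCP position; "tool_rot": TCP orientation; "contact_force": force on the tool from outside, world axes, zero at the start; "torque": the same for the moment, N m; "gripper_width": opening from 0.0 (shut) to 1.0 (fully open); "grasp_force": force on a finger pad.
Only numpy, scipy, OpenCV 4.12 (cv2) and the standard library are available. Lean on these libraries where they do the work, as an engineer would, in place of code of your own. Each camera call takes 0.05 s, during which the arm holds its last target. There are 200 camera calls.

TASK

Lay the straightedge across the three ribs of the platen bed, let go of it, and press first its end nearer the lock nut and then its far end down onto the outer rails to show that it rocks on the raised middle rib. With the straightedge still lying there, run the winged lock nut clockwise down tight on its seat, which draws the middle rib below the rails; then press the end nearer the nut and then the far end once more to confirm that it no longer rocks. Leave the straightedge lying flat across the rails, and do not disturb the tube stripper, clip box or label roll.

Things in the scene. Friction and masses are not known exactly. Their poses are not given: they have to be found in the camera images.
- straightedge: loose aluminium straightedge, 0.22 kg: flat bar 180 long (x) x 24 wide x 14 mm high, with an upright grip plate on the middle of its top, 12 thick (x) x 28 wide (y), up to 46 mm above the underside; hold it there. Origin: centre of the underside, z up. Starts flat on the bench in one of two aisles between the blue expressors (up to 273 mm high), roughly along the aisle.
- bed: fixed platen bed behind the expressors: aluminium base 64 (x) x 290 (y -105 to +185) x 20 mm; across it three steel ribs: near rail at y +75, middle rib at 0, far rail at -75 mm. Origin: on the bench under the middle rib, z up. The straightedge goes along the bed's y, its middle over the middle rib. At the +y end the lock nut's sloped boss, y 105 to 180, up to 72 mm high.
- near_rail: fixed outer rail nearer the lock nut, 52 (x) x 20 mm (y); origin: centre of its top face, which is 50 mm above the bench. The expressors' black lever knobs, 180 to 245 mm high, end about 65 mm in front (-x) of the bed's centre line.
- far_rail: fixed outer rail at the other end, same size; origin: centre of its top face, 50 mm above the bench
- middle_rib: middle rib, 52 (x) x 20 mm (y); origin: centre of its top face. It slides vertically with the lock nut: top 49 mm above the bench (1 mm below the rails) when the nut is tight, 8 mm higher for each rad the nut is backed off; starts 3 to 6 mm above the rails. Pressing on it does not move it.
- lock_nut (a joint): angle of the winged lock nut, rad: 0 = tight on its seat (hard stop), grows as it is backed off (anticlockwise seen from outside, so tighten clockwise). Starts at 0.5 to 0.9. Takes about 0.15 N m to turn and stays where it is left; moves out along its axis 5 mm per rad.
- nut_wing (a point): grip point on the lock nut's axis, in its wing. z = the axis, pointing outward, leaning 35 degrees from vertical toward the bed's +y. The wing is a plate 64 mm long along this frame's y, 10 mm thick along its x, from 13 mm above this point to its round flange (46 mm diameter), whose top is 23 mm below this point.
- tube_stripper: roller pliers 58 x 156 x 13 mm, loose, in another aisle; leave alone. Origin: centre of the underside
- clip_box: small open clear box of clips 56 x 81 x 30 mm, loose, in the aisle in front; leave alone. Origin: centre of the underside
- label_roll: roll of blank labels lying flat, 68 mm across, 41 mm high, loose, beside the bed's far end; leave alone. Origin: centre of the underside

How it is judged:
By the outcome, as a careful person would: the job done as asked, in the order asked, and still so for the second after the job is handed in, with the robot touching nothing.
It also fails if it takes over 72 s, if anything falls off the work surface, if the arm or the gripper's body presses on something with over 40 N, if the wrist force passes 120 N, or if a joint passes its speed limit or range.

## Working session

There is one attempt and no reset: what is moved stays moved. The work goes in short steps, Python scripts to look and compute and a tool call to move; the robot and the scene stay as the last step left them, time stands still between calls to the robot, and variables do not carry over. Pictures are saved under pics/ and viewed, at most 10 in all, crops included, and the job is handed in when it is done.

Besides the shell and the picture viewer there is one more tool, called after "Emit:" by a JSON object that holds its "api" and its "payload", one argument or row to a line. send_rows: Moves the arm, as the interface text tells. Its arguments: {"type":"object","properties":{"deltas":{"type":"string"},"claw":{"type":"number"},"force":{"type":"number"}},"required":["deltas"]}

```bash
ls; mkdir -p pics
cat > h.py <<'E'
import numpy as np,cv2
from station import bot
from scipy.spatial.transform import Rotation as R
def cloud(p):
    d=p["depth"];v,u=np.mgrid[:384,:512]
    c=np.stack([(u-p["cx"])/p["fx"]*d,-(v-p["cy"])/p["fy"]*d,-d],-1)
    M=np.linalg.inv(p["camera_from_world"]);w=c@M[:3,:3].T+M[:3,3];w[d==0]=np.nan
    return w
def save(p,n): cv2.imwrite("pics/"+n+".png",p["img"][...,::-1])
E
python3 - <<'E'
from h import *
o=bot.get_obs();print({k:np.round(v,3) for k,v in o.items()})
ims=[]
for c in("scene","top"):
    p=bot.read_camera(c);ims.append(p["img"]);print(c,{k:np.round(p[k],3) for k in p if k not in("img","depth")})
    for q in("straightedge","bed","near_rail","far_rail","middle_rib","nut_wing","tube_stripper","clip_box","label_roll"):
        print(q,[(np.round(r["xyz"],3),round(r["confidence"],2)) for r in bot.landmark_of(p,q)[:2]])
cv2.imwrite("pics/a.png",np.vstack(ims)[...,::-1][:, :])
E
python3 -c "
import cv2;a=cv2.imread('pics/a.png');b=cv2.hconcat([a[:384],a[384:]]);cv2.imwrite('pics/b.png',cv2.resize(b,(800,300)))"
```

```text
pics
{'t': np.float64(0.0), 'q': array([-1.399,  0.478,  0.022,  1.556, -0.012,  1.109, -0.083]), 'joint_vel': array([ 0.001, -0.001,  0.001,  0.003,  0.   , -0.   , -0.001]), 'joint_torque': array([-0.0000e+00, -5.9645e+01,  1.6080e+00, -2.8120e+01,  1.2000e-02,
        9.0000e-03, -0.0000e+00]), 'eef_pos': array([0.186, 0.648, 0.213]), 'tool_rot': array([-0.   ,  0.139,  0.99 , -0.001]), 'contact_force': array([ 0.424,  0.015, -0.008]), 'torque': array([ 0.052,  0.024, -0.028]), 'grasp_force': np.float64(0.0), 'gripper_width': np.float64(1.0)}
scene {'fx': np.float64(412.805), 'fy': np.float64(412.805), 'cx': np.float64(256.49), 'cy': np.float64(191.125), 'camera_from_world': array([[-0.46 ,  0.888,  0.017,  0.278],
       [-0.514, -0.282,  0.81 ,  0.199],
       [ 0.724,  0.364,  0.586, -1.431],
       [ 0.   ,  0.   ,  0.   ,  1.   ]]), 'shot': np.int64(1)}
straightedge [(array([ 0.448,  0.261, -0.003]), 0.56)]
bed [(array([ 0.657, -0.061, -0.001]), 0.76), (array([ 0.498, -0.341,  0.002]), 0.39)]
near_rail [(array([0.671, 0.012, 0.053]), 0.8)]
far_rail [(array([ 0.655, -0.14 ,  0
[... 474 characters left out ...]
260.727), 'cy': np.float64(190.891), 'camera_from_world': array([[-0.006, -1.   ,  0.016, -0.049],
       [ 0.987, -0.003,  0.159, -0.538],
       [-0.159,  0.016,  0.987, -1.25 ],
       [ 0.   ,  0.   ,  0.   ,  1.   ]]), 'shot': np.int64(2)}
straightedge [(array([0.451, 0.256, 0.002]), 0.59)]
bed [(array([ 0.664, -0.058, -0.002]), 0.9)]
near_rail [(array([0.666, 0.015, 0.051]), 0.56)]
far_rail [(array([ 0.661, -0.137,  0.053]), 0.46)]
middle_rib [(array([ 0.66 , -0.061,  0.054]), 0.54), (array([0.447, 0.258, 0.004]), 0.44)]
nut_wing [(array([0.673, 0.107, 0.081]), 0.8)]
tube_stripper []
clip_box [(array([ 0.44 , -0.047,  0.001]), 0.65)]
label_roll [(array([ 0.646, -0.254, -0.004]), 0.56)]
```

View pics/b.png

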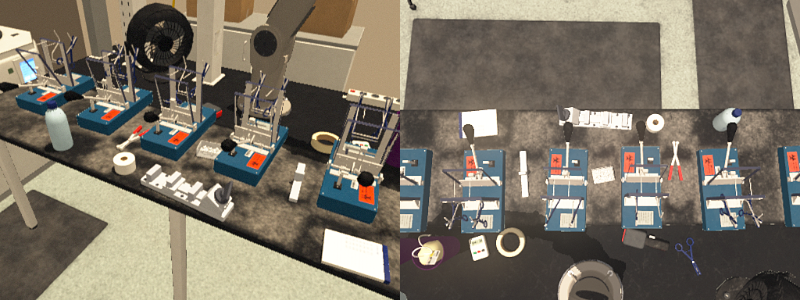

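Run:
```python
from h import *
for c in("scene","top"):
    p=bot.read_camera(c);w=cloud(p)
    for q in("straightedge","bed","near_rail","middle_rib","far_rail","nut_wing"):
        r=bot.masks_of(p,q)
        if not r: print(c,q,"none");continue
        P=w[r[0]["mask"]];P=P[~np.isnan(P[:,0])]
        print(c,q,round(r[0]["confidence"],2),len(P),np.round(np.percentile(P,[3,50,97],axis=0),3).tolist())
        if q=="straightedge":
            m=r[0]["mask"].astype(np.uint8)
            B=P[(P[:,2]<.022)&(P[:,2]>.007)]
            (cx,s,a)=cv2.minAreaRect(B[:,:2].astype(np.float32)*1000);print("bar",cx,s,a)
            G=P[P[:,2]>.040]; print("grip",len(G),np.round(G.mean(0),3) if len(G) else 0)
    # expressors: height map occupancy >0.1
    g=w.reshape(-1,3);g=g[g[:,2]>.1]
    if c=="top":
        for x0 in np.arange(.3,.8,.04):
            row=""
            for y0 in np.arange(.5,-.5,-.02):
                s=g[(abs(g[:,0]-x0)<.02)&(abs(g[:,1]-y0)<.01)]
                row+=" %2d"%(s[:,2].max()*100) if len(s)>3 else "  ."
            print("%.2f"%x0,row)
```

```text
scene straightedge 0.88 504 [[0.368, 0.247, 0.007], [0.462, 0.262, 0.013], [0.538, 0.275, 0.045]]
bar (449.7245178222656, 259.4908142089844) (181.52810668945312, 23.9964599609375) 4.937707424163818
grip 43 [0.452 0.261 0.044]
scene bed none
scene near_rail 0.67 298 [[0.644, 0.004, 0.023], [0.677, 0.018, 0.047], [0.693, 0.025, 0.05]]
scene middle_rib 0.8 227 [[0.643, -0.069, 0.035], [0.671, -0.056, 0.052], [0.688, -0.05, 0.055]]
scene far_rail 0.86 263 [[0.635, -0.143, 0.024], [0.664, -0.129, 0.042], [0.683, -0.124, 0.05]]
scene nut_wing 0.86 393 [[0.653, 0.085, 0.06], [0.683, 0.107, 0.078], [0.704, 0.125, 0.098]]
top straightedge 0.82 552 [[0.363, 0.244, -0.0], [0.444, 0.26, 0.014], [0.532, 0.277, 0.046]]
bar (448.8127746582031, 261.07977294921875) (179.0397491455078, 26.613821029663086) 4.928194999694824
grip 36 [0.449 0.261 0.046]
top bed 0.59 2102 [[0.628, -0.15, 0.001], [0.66, -0.013, 0.033], [0.699, 0.122, 0.092]]
top near_rail 0.43 89 [[0.641, 0.008, 0.036], [0.66, 0.017, 0.05], [0.689, 0.026, 0.054]]
top middle_rib 0.69 409 [[0.614, -0.282, 0.006], [0.643, -0.253, 0.039], [0.6
[... 1532 characters left out ...]
.  .  .  .  .  .  .  .  . 20 20  .  .  .  .  .  .  .  .  .  .  .  .  .  . 19
0.66   .  .  .  .  .  .  .  .  .  .  .  .  .  .  .  .  .  .  .  .  .  .  .  .  .  .  .  .  .  .  .  .  .  .  .  .  .  .  .  .  .  .  .  .  .  .  .  .  .  .
0.70   .  .  .  .  .  .  .  .  .  .  .  .  .  .  .  .  .  .  .  .  .  .  .  .  .  .  .  .  .  .  .  .  .  .  .  .  .  .  .  .  .  .  .  .  .  .  .  .  .  .
0.74   .  .  .  .  .  .  .  .  .  .  .  .  .  .  .  .  .  .  .  .  .  .  .  .  .  .  .  .  .  .  .  .  .  .  .  .  .  .  .  .  .  .  .  .  .  .  .  .  .  .
0.78   .  .  .  .  .  .  .  .  .  .  .  .  .  .  .  .  .  .  .  .  .  .  .  .  .  .  .  .  .  .  .  .  .  .  .  .  .  .  .  .  .  .  .  .  .  .  .  .  .  .
```

The straightedge lies in the left aisle (top view ~(523,173)), yaw about 5°. The bed sits at x≈0.66, running from y≈−0.14 to +0.12, with the nut at its +y end. I'll go up and over the expressors.

Emit:
{"api": "send_rows", "payload": {
  "deltas": "0 0 -0.05 8.5; 0 0 -0.1 17; 0 0 -0.13 25.5; -0.036 -0.03 -0.13 34; -0.072 -0.06 -0.13 42.5",
  "claw": 0.6
}}

```text
t: 2.2
eef_pos: [0.2387, 0.5716, 0.3453]
tool_rot: [-0.0, 0.49, 0.872, 0.001]
contact_force: [1.9, -0.6, -0.4]
gripper_width: 0.598
grasp_force: 0.0
```

Emit:
{"api": "send_rows", "payload": {
  "deltas": "-0.045 0.002 0 5.3; -0.09 0.004 0 10.6; -0.135 0.006 0 15.9; -0.18 0.008 0 21.2; -0.225 0.01 0 26.6"
}}

```text
t: 2.7
eef_pos: [0.3658, 0.3828, 0.3445]
tool_rot: [-0.0, 0.678, 0.735, 0.0]
contact_force: [1.2, 0.8, -0.0]
gripper_width: 0.596
grasp_force: 0.0
```

```bash
cat >> h.py <<'E'
def tool():
    o=bot.get_obs();q=o["tool_rot"];return o,np.array(o["eef_pos"]),R.from_quat([q[1],q[2],q[3],q[0]]).as_matrix()
def delta(target,yaw):  # world target, desired world angle of tool y (deg, mod 180)
    o,p,M=tool();a=np.degrees(np.arctan2(M[1,1],M[0,1]))
    s=(a-yaw+90)%180-90
    print("pos",np.round(p,4),"yaw",round(a,2),"delta",np.round(M.T@(np.array(target)-p),4),"spin",round(s,2),"q",np.round(o["q"],2),"F",np.round(o["contact_force"],1))
E
python3 - <<'E'
from h import *
delta([.4495,.261,.30],4.9)
E
```

```text
pos [0.3658 0.3828 0.3445] yaw 4.65 delta [-0.1282  0.0735  0.0444] spin -0.25 q [-1.25  0.13  0.37  1.75 -0.05  1.28 -0.79] F [ 1.2  0.8 -0. ]
```

Emit:
{"api": "send_rows", "payload": {
  "deltas": "-0.043 0.024 0 0; -0.086 0.048 0 0; -0.128 0.073 0 0; -0.128 0.073 0.04 0; -0.128 0.073 0.04 0"
}}

```text
t: 3.2
eef_pos: [0.4469, 0.2605, 0.3008]
tool_rot: [-0.001, 0.678, 0.735, -0.003]
contact_force: [-0.8, -0.6, -0.5]
gripper_width: 0.603
grasp_force: 0.0
```

Run:
```python
from h import *
delta([.4495,.261,.030],4.9)
p=bot.read_camera("wrist");w=cloud(p);save(p,"w1")
r=bot.masks_of(p,"straightedge")
P=w[r[0]["mask"]];P=P[~np.isnan(P[:,0])]
B=P[(P[:,2]<.022)&(P[:,2]>.007)];print(r[0]["confidence"],len(P),np.round(np.percentile(P,[2,50,98],axis=0),3).tolist())
print(cv2.minAreaRect(B[:,:2].astype(np.float32)*1000))
G=P[P[:,2]>.041];print(len(G),cv2.minAreaRect(G[:,:2].astype(np.float32)*1000))
g=w.reshape(-1,3);g=g[(abs(g[:,0]-.45)<.08)]
for lo in(.03,.06,.1,.15):
    k=g[g[:,2]>lo][:,1];print(lo,k[k>.261].min() if (k>.261).any() else 0,k[k<.261].max() if (k<.261).any() else 0)
```

```text
pos [0.4469 0.2605 0.3008] yaw 4.69 delta [0.0013 0.0042 0.2708] spin -0.21 q [-1.07  0.14  0.48  1.84 -0.07  1.19 -0.49] F [-0.8 -0.6 -0.5]
0.7 2108 [[0.364, 0.244, 0.007], [0.446, 0.26, 0.013], [0.533, 0.276, 0.045]]
((448.90380859375, 259.99163818359375), (178.03138732910156, 25.79098129272461), 5.8778557777404785)
163 ((447.5648498535156, 260.3143615722656), (10.799193382263184, 25.138410568237305), 4.497870922088623)
0.03 0.2610002001785511 0.2609971083274265
0.06 0.2610002001785511 0.2609971083274265
0.1 0.2610002001785511 0.2609971083274265
0.15 0.2610002001785511 0.2609971083274265
```

View pics/w1.png

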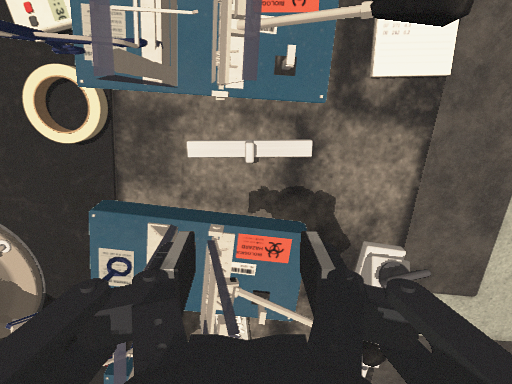

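The wrist view shows the straightedge at about (250,150) with its grip plate in the middle. The aisle is clear on both sides and the jaws are aligned along the bar, so I'll descend.

Emit:
{"api": "send_rows", "payload": {
  "deltas": "0.001 0.002 0.045 -0.3; 0.001 0.002 0.09 -0.3; 0.001 0.002 0.135 -0.3; 0.001 0.002 0.17 -0.3; 0.001 0.002 0.2 -0.3"
}}

```text
t: 3.8
eef_pos: [0.4502, 0.2668, 0.1036]
tool_rot: [-0.0, 0.673, 0.74, 0.0]
contact_force: [0.2, -0.7, 0.1]
gripper_width: 0.6
grasp_force: 0.0
```

Run:
```python
from h import *
delta([.4485,.2605,.028],4.9)
p=bot.read_camera("scene");save(p,"s1")
```

```text
pos [0.4502 0.2668 0.1036] yaw 5.38 delta [-0.0062 -0.0023  0.0756] spin 0.48 q [-0.99  0.39  0.42  2.04 -0.23  0.75 -0.34] F [ 0.2 -0.7  0.1]
```

View pics/s1.png

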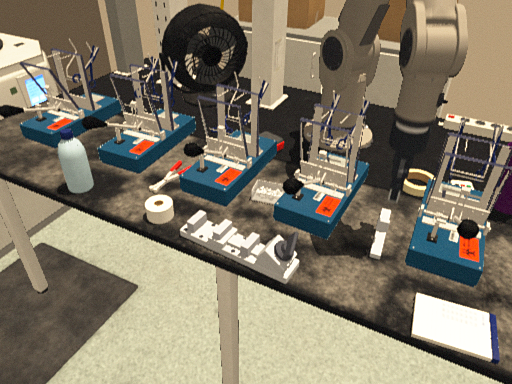

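The scene view shows the gripper above the straightedge (~(390,210)) with the arm clear of the expressors. I'll settle and check.

Emit:
{"api": "send_rows", "payload": {
  "deltas": "0 0 0 0; 0 0 0.02 0; 0 0 0.03 0; 0 0 0.03 0"
}}

```text
t: 4.25
eef_pos: [0.4506, 0.2652, 0.0748]
tool_rot: [-0.0, 0.674, 0.739, 0.0]
contact_force: [-0.2, -0.5, -0.4]
gripper_width: 0.597
grasp_force: 0.0
```

Run:
```python
from h import *
delta([.4485,.2605,.028],4.9)
```

```text
pos [0.4506 0.2652 0.0748] yaw 5.23 delta [-0.0045 -0.0025  0.0468] spin 0.33 q [-0.97  0.44  0.4   2.06 -0.26  0.69 -0.31] F [-0.2 -0.5 -0.4]
```

Emit:
{"api": "send_rows", "payload": {
  "deltas": "-0.004 -0.002 0 0.3; -0.0045 -0.0025 0.02 0.3; -0.0045 -0.0025 0.04 0.3; -0.0045 -0.0025 0.047 0.3; -0.0045 -0.0025 0.047 0.3"
}}

```text
t: 4.75
eef_pos: [0.4483, 0.2594, 0.0273]
tool_rot: [-0.0, 0.677, 0.736, -0.0]
contact_force: [0.5, -0.1, -0.4]
gripper_width: 0.6
grasp_force: 0.0
```

Run:
```python
from h import *
delta([.4485,.2605,.028],4.9)
```

```text
pos [0.4483 0.2594 0.0273] yaw 4.85 delta [ 0.0011  0.0003 -0.0007] spin -0.05 q [-0.93  0.51  0.35  2.09 -0.31  0.59 -0.27] F [ 0.5 -0.1 -0.4]
```

Emit:
{"api": "send_rows", "payload": {
  "deltas": "0.001 0 0 0; 0.001 0 0 0; 0.001 0 0 0; 0.001 0 0 0; 0.001 0 0 0",
  "claw": 0,
  "force": 60
}}

```text
t: 5.25
eef_pos: [0.4489, 0.2611, 0.0282]
tool_rot: [-0.0, 0.676, 0.737, 0.001]
contact_force: [-0.8, -0.7, 5.5]
gripper_width: 0.084
grasp_force: 58.8
```

Emit:
{"api": "send_rows", "payload": {
  "deltas": "0 0 -0.01 0; 0 0 -0.04 0; 0 0 -0.08 0; 0 0 -0.12 0; 0 0 -0.16 0"
}}

```text
t: 5.75
eef_pos: [0.4479, 0.26, 0.1891]
tool_rot: [0.0, 0.677, 0.736, -0.0]
contact_force: [0.5, 0.8, -2.8]
gripper_width: 0.079
grasp_force: 58.8
```

Emit:
{"api": "send_rows", "payload": {
  "deltas": "0 0 -0.04 0; 0 0 -0.08 0; 0 0 -0.12 0; 0 0 -0.15 0; 0 0 -0.165 0"
}}

```text
t: 6.25
eef_pos: [0.449, 0.2604, 0.3557]
tool_rot: [0.0, 0.677, 0.736, 0.002]
contact_force: [0.2, 0.8, -3.7]
gripper_width: 0.075
grasp_force: 59.2
```

Run:
```python
from h import *
delta([.664,-.06,.35],86.5)
p=bot.read_camera("wrist");w=cloud(p);save(p,"w2")
r=bot.masks_of(p,"straightedge");P=w[r[0]["mask"]];P=P[~np.isnan(P[:,0])]
print(len(P),np.round(np.percentile(P,[2,50,98],axis=0),3).tolist())
p=bot.read_camera("top");w=cloud(p)
g=w.reshape(-1,3);g=g[~np.isnan(g[:,0])]
# bed base and ribs fit
for n,y in(("near",.015),("mid",-.06),("far",-.137)):
    lo,hi=(.046,.054) if n!="mid" else (.05,.06)
    k=g[(abs(g[:,1]-y)<.025)&(abs(g[:,0]-.665)<.04)&(g[:,2]>lo)&(g[:,2]<hi)]
    print(n,len(k),np.round(k.mean(0),4),np.round(np.percentile(k,[2,98],axis=0),3).tolist(),cv2.minAreaRect(k[:,:2].astype(np.float32)*1000))
k=g[(g[:,0]>.61)&(g[:,0]<.72)&(g[:,1]>-.19)&(g[:,1]<.14)&(g[:,2]>.012)&(g[:,2]<.12)]
print("bed",cv2.minAreaRect(k[:,:2].astype(np.float32)*1000))
k=g[(abs(g[:,1]-.11)<.04)&(abs(g[:,0]-.675)<.05)&(g[:,2]>.075)]
print("wing",len(k),np.round(k.mean(0),4),np.round(np.percentile(k,[2,98],axis=0),3).tolist(),cv2.minAreaRect(k[:,:2].astype(np.float32)*1000))
```

```text
pos [0.449  0.2604 0.3557] yaw 4.82 delta [-0.3374  0.1873  0.0054] spin -81.68 q [-1.1   0.1   0.5   1.76 -0.05  1.29 -0.5 ] F [ 0.2  0.8 -3.7]
12352 [[0.364, 0.244, 0.33], [0.449, 0.262, 0.34], [0.534, 0.276, 0.373]]
near 98 [0.6674 0.016  0.05  ] [[0.642, 0.005, 0.047], [0.692, 0.027, 0.054]] ((666.6290283203125, 16.349201202392578), (19.63933753967285, 50.91050720214844), 85.1832275390625)
mid 102 [ 0.6621 -0.058   0.0551] [[0.637, -0.068, 0.05], [0.688, -0.049, 0.059]] ((661.8666381835938, -58.776580810546875), (18.426170349121094, 51.91983413696289), 89.54048156738281)
far 92 [ 0.6551 -0.1323  0.05  ] [[0.631, -0.142, 0.046], [0.682, -0.123, 0.054]] ((656.0795288085938, -132.15472412109375), (18.654869079589844, 53.36357498168945), 89.12340545654297)
bed ((664.2357788085938, -15.90130615234375), (294.3726501464844, 66.0698013305664), 86.30245971679688)
wing 186 [0.6715 0.1099 0.0864] [[0.644, 0.085, 0.075], [0.702, 0.129, 0.101]] ((676.0180053710938, 110.74312591552734), (64.5395736694336, 46.49803924560547), 33.43782424926758)
```

Emit:
{"api": "send_rows", "payload": {
  "deltas": "-0.034 0.0185 0 -8.4; -0.067 0.037 0 -16.8; -0.1 0.0555 0 -25.2; -0.134 0.074 0 -33.6; -0.168 0.0925 0 -42"
}}

```text
t: 6.9
eef_pos: [0.5522, 0.1029, 0.3503]
tool_rot: [-0.001, 0.384, 0.923, -0.001]
contact_force: [0.8, 0.2, -2.2]
gripper_width: 0.077
grasp_force: 58.8
```

Emit:
{"api": "send_rows", "payload": {
  "deltas": "-0.037 -0.009 0 -8; -0.075 -0.018 0 -16; -0.112 -0.026 0 -24; -0.15 -0.035 0 -32; -0.187 -0.0437 0 -39.2"
}}

```text
t: 7.4
eef_pos: [0.6522, -0.061, 0.3499]
tool_rot: [-0.002, 0.052, 0.999, -0.0]
contact_force: [0.8, 1.0, -2.4]
gripper_width: 0.074
grasp_force: 58.8
```

Emit:
{"api": "send_rows", "payload": {
  "deltas": "0 0 0 0; 0 0 0.04 0; 0 0 0.08 0; 0 0 0.11 0; 0 0 0.11 0"
}}

```text
t: 7.9
eef_pos: [0.6482, -0.0584, 0.2358]
tool_rot: [-0.006, 0.055, 0.998, -0.0]
contact_force: [-0.2, 0.8, -2.4]
gripper_width: 0.074
grasp_force: 58.7
```

Run:
```python
from h import *
delta([.662,-.0585,.084],86.)
ims=[]
for c in("scene","wrist"):
    p=bot.read_camera(c);ims.append(p["img"])
cv2.imwrite("pics/p1.png",cv2.resize(cv2.hconcat(ims),(800,300))[...,::-1])
```

```text
pos [ 0.6482 -0.0584  0.2358] yaw 83.67 delta [-0.0156  0.0017  0.1516] spin -2.33 q [-0.37  0.46  0.52  1.61 -0.24  1.15  1.66] F [-0.2  0.8 -2.4]
```

View pics/p1.png

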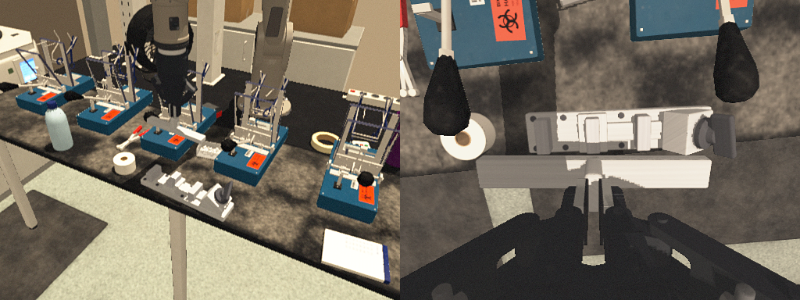

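The view shows the bar held over the bed between the black knobs, about 14 mm short in x. I'll correct that and descend in stages.

Emit:
{"api": "send_rows", "payload": {
  "deltas": "-0.0156 0.0017 0 -2.3; -0.0156 0.0017 0.03 -2.3; -0.0156 0.0017 0.06 -2.3; -0.0156 0.0017 0.09 -2.3; -0.0156 0.0017 0.1 -2.3"
}}

```text
t: 8.5
eef_pos: [0.6677, -0.0592, 0.1412]
tool_rot: [-0.001, 0.035, 0.999, 0.0]
contact_force: [0.3, 0.9, -2.3]
gripper_width: 0.074
grasp_force: 58.8
```

Run:
```python
from h import *
delta([.662,-.0585,.084],86.)
```

```text
pos [ 0.6677 -0.0592  0.1412] yaw 86.0 delta [0.0056 0.0003 0.0572] spin -0.0 q [-0.33  0.58  0.46  1.66 -0.3   0.98  1.74] F [ 0.3  0.9 -2.3]
```

Emit:
{"api": "send_rows", "payload": {
  "deltas": "0.005 0 0 0; 0.005 0 0.02 0; 0.005 0 0.04 0; 0.005 0 0.045 0; 0.005 0 0.045 0"
}}

```text
t: 9.0
eef_pos: [0.6639, -0.0592, 0.0985]
tool_rot: [0.001, 0.035, 0.999, 0.0]
contact_force: [0.1, 0.1, -2.2]
gripper_width: 0.076
grasp_force: 59.0
```

Run:
```python
from h import *
delta([.662,-.0585,.084],86.)
p=bot.read_camera("wrist");w=cloud(p)
r=bot.masks_of(p,"straightedge");P=w[r[0]["mask"]];P=P[~np.isnan(P[:,0])]
print(len(P),np.round(np.percentile(P,[2,50,98],axis=0),3).tolist())
g=w.reshape(-1,3)
k=g[(abs(g[:,0]-.63)<.012)&(g[:,2]>.045)&(g[:,2]<.07)&(g[:,1]<.04)&(g[:,1]>-.16)];print(np.round(k[::max(1,len(k)//12)],3).tolist())
```

```text
pos [ 0.6639 -0.0592  0.0985] yaw 86.0 delta [0.002  0.0006 0.0145] spin -0.0 q [-0.31  0.62  0.44  1.7  -0.32  0.9   1.76] F [ 0.1  0.1 -2.2]
12202 [[0.648, -0.145, 0.074], [0.662, -0.059, 0.083], [0.679, 0.026, 0.115]]
[[0.629, -0.142, 0.046], [0.64, 0.007, 0.047], [0.64, 0.009, 0.048], [0.641, 0.01, 0.049], [0.642, 0.011, 0.05], [0.633, -0.131, 0.049], [0.638, -0.058, 0.055], [0.635, -0.132, 0.05], [0.64, -0.059, 0.055], [0.637, -0.134, 0.049], [0.641, -0.06, 0.055], [0.64, -0.134, 0.048], [0.642, -0.133, 0.049]]
```

Emit:
{"api": "send_rows", "payload": {
  "deltas": "0.001 0.0006 0.005 0; 0.001 0.0006 0.01 0; 0.001 0.0006 0.012 0; 0.001 0.0006 0.0135 0; 0.001 0.0006 0.0135 0"
}}

```text
t: 9.6
eef_pos: [0.6624, -0.0586, 0.0837]
tool_rot: [-0.0, 0.035, 0.999, 0.0]
contact_force: [-0.4, 0.5, -1.7]
gripper_width: 0.075
grasp_force: 59.9
```

Emit:
{"api": "send_rows", "payload": {
  "deltas": "0 0 0.001 0; 0 0 0.002 0; 0 0 0.002 0"
}}

```text
t: 9.9
eef_pos: [0.6631, -0.0586, 0.0833]
tool_rot: [0.001, 0.035, 0.999, 0.0]
contact_force: [-2.0, 0.1, 8.6]
gripper_width: 0.078
grasp_force: 64.8
```

Emit:
{"api": "send_rows", "payload": {
  "deltas": "0 0 -0.0015 0; 0 0 -0.0015 0; 0 0 -0.0015 0; 0 0 -0.0015 0; 0 0 -0.0015 0",
  "claw": 0.5
}}

```text
t: 10.4
eef_pos: [0.6623, -0.0586, 0.083]
tool_rot: [-0.0, 0.035, 0.999, -0.0]
contact_force: [-0.7, -1.0, -0.7]
gripper_width: 0.504
grasp_force: 0.0
```

Emit:
{"api": "send_rows", "payload": {
  "deltas": "0 0 -0.02 0; 0 0 -0.05 0; 0 0 -0.08 0; 0 0 -0.09 0; 0 0 -0.09 0"
}}

```text
t: 10.9
eef_pos: [0.6634, -0.0587, 0.1748]
tool_rot: [0.002, 0.035, 0.999, 0.0]
contact_force: [-0.3, -0.4, -0.4]
gripper_width: 0.502
grasp_force: 0.0
```

```bash
cat >> h.py <<'E'
def bar(cam="wrist"):
    p=bot.read_camera(cam);w=cloud(p);r=bot.masks_of(p,"straightedge")
    if not r: print("no bar");return p
    P=w[r[0]["mask"]];P=P[~np.isnan(P[:,0])]
    t=np.radians(86);d=np.array([np.cos(t),np.sin(t)]);s=(P[:,:2]-[.662,-.0585])@d
    for a,b in((-.092,-.06),(-.06,-.03),(.03,.06),(.06,.092)):
        k=P[(s>a)&(s<b)];k=k[k[:,2]>k[:,2].max()-.006] if len(k) else k
        if len(k): print(a,len(k),np.round(np.median(k,0),4))
    B=P[(P[:,2]>.055)&(P[:,2]<.085)];print(cam,round(r[0]["confidence"],2),cv2.minAreaRect(B[:,:2].astype(np.float32)*1000))
    return p
E
python3 - <<'E'
from h import *
delta([.667,.016,.11],86)
p=bar();bar("top");save(p,"w3")
E
```

```text
pos [ 0.6634 -0.0587  0.1748] yaw 85.99 delta [0.0019 0.0748 0.0648] spin -0.01 q [-0.34  0.53  0.48  1.64 -0.28  1.03  1.73] F [-0.3 -0.4 -0.4]
-0.092 886 [ 0.6579 -0.133   0.068 ]
-0.06 910 [ 0.6598 -0.1034  0.068 ]
0.03 909 [ 0.6662 -0.0136  0.068 ]
0.06 874 [0.6682 0.0157 0.0679]
wrist 0.75 ((662.6893310546875, -58.99302673339844), (179.6023406982422, 26.129613876342773), 85.87297821044922)
-0.092 29 [ 0.6574 -0.1278  0.0708]
-0.06 29 [ 0.6578 -0.1065  0.0712]
top 0.54 ((660.1124267578125, -119.32557678222656), (49.45418930053711, 24.857221603393555), 87.79931640625)
```

View pics/w3.png

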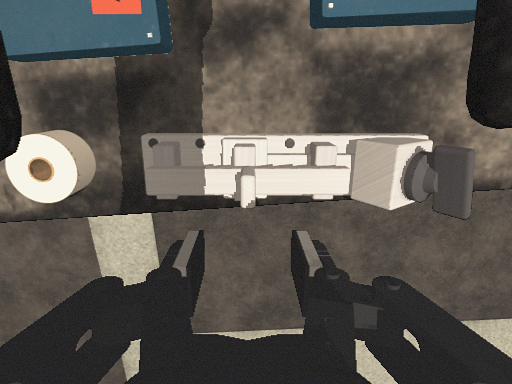

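The wrist view shows the bar lying along the bed, balanced on the middle rib, level and centred within 1 mm. Next I'll close the fingers and press the nut end.

Emit:
{"api": "send_rows", "payload": {
  "deltas": "0.002 0.037 0 0; 0.002 0.076 0 0; 0.002 0.076 0.03 0; 0.002 0.076 0.06 0; 0.002 0.076 0.08 0",
  "claw": 0
}}

```text
t: 11.6
eef_pos: [0.6637, 0.0181, 0.0896]
tool_rot: [-0.002, 0.034, 0.999, -0.0]
contact_force: [-0.3, -1.1, 0.6]
gripper_width: 0.0
grasp_force: 0.0
```

Run:
```python
from h import *
delta([.6675,.0165,.070],86)
```

```text
pos [0.6637 0.0181 0.0896] yaw 86.05 delta [-0.004  -0.0013  0.0196] spin 0.05 q [-0.42  0.63  0.43  1.7  -0.32  0.89  1.65] F [-0.3 -1.1  0.6]
```

Emit:
{"api": "send_rows", "payload": {
  "deltas": "-0.004 -0.001 0.006 0; -0.004 -0.001 0.012 0; -0.004 -0.001 0.015 0; -0.004 -0.001 0.017 0; -0.004 -0.001 0.019 0"
}}

```text
t: 12.1
eef_pos: [0.6702, 0.0161, 0.0749]
tool_rot: [0.001, 0.035, 0.999, 0.0]
contact_force: [0.7, 1.4, -0.3]
gripper_width: 0.001
grasp_force: 0.0
```

Emit:
{"api": "send_rows", "payload": {
  "deltas": "0.002 0 0.001 0; 0.002 0 0.002 0; 0.002 0 0.003 0; 0.002 0 0.003 0"
}}

```text
t: 12.5
eef_pos: [0.6676, 0.0163, 0.0712]
tool_rot: [-0.0, 0.035, 0.999, 0.0]
contact_force: [-1.1, -0.1, -0.1]
gripper_width: -0.004
grasp_force: 0.0
```

Emit:
{"api": "send_rows", "payload": {
  "deltas": "0 0 0.001 0; 0 0 0.002 0; 0 0 0.003 0; 0 0 0.003 0"
}}

```text
t: 12.9
eef_pos: [0.6675, 0.0163, 0.068]
tool_rot: [-0.0, 0.035, 0.999, -0.0]
contact_force: [0.7, 0.1, 0.6]
gripper_width: -0.002
grasp_force: 0.0
```

Run:
```python
from h import *
print(bot.tips_ahead)
p=bar();save(p,"w4");bar("scene")
```

```text
0.008
-0.092 157 [ 0.6628 -0.1199  0.068 ]
-0.06 2240 [ 0.6592 -0.1035  0.068 ]
0.03 2153 [ 0.6651 -0.0142  0.0679]
0.06 2 [0.6566 0.0167 0.0887]
wrist 0.96 ((663.4491577148438, -46.35203552246094), (154.22467041015625, 26.931381225585938), 85.5914535522461)
-0.092 73 [ 0.6624 -0.1311  0.0673]
-0.06 96 [ 0.6636 -0.1028  0.0676]
0.03 106 [ 0.6703 -0.0143  0.0674]
0.06 1 [0.6765 0.0122 0.0847]
scene 0.82 ((665.7847290039062, -56.551353454589844), (177.11105346679688, 28.153499603271484), 86.70199584960938)
```

Emit:
{"api": "send_rows", "payload": {
  "deltas": "0 0 0.001 0; 0 0 0.002 0; 0 0 0.002 0"
}}

```text
t: 13.4
eef_pos: [0.6674, 0.0163, 0.066]
tool_rot: [-0.0, 0.035, 0.999, 0.0]
contact_force: [0.1, 0.7, -0.8]
gripper_width: 0.002
grasp_force: 0.0
```

Run:
```python
from h import *
p=bot.read_camera("wrist");q=bot.read_camera("scene");a=p["img"][100:384,150:450];b=cv2.resize(q["img"][190:300,170:310],(360,284));cv2.imwrite("pics/w5.png",cv2.hconcat([a,b])[...,::-1])
```

```text
(no output)
```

View pics/w5.png

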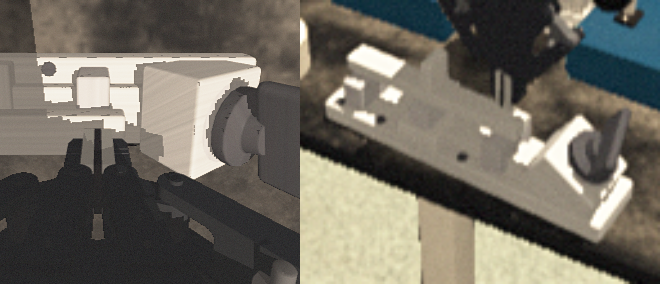

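The fingertips are over the bar's near end (wrist crop ~(100,140)) and about to touch, so I'll keep going down gently.

Emit:
{"api": "send_rows", "payload": {
  "deltas": "0 0 0.001 0; 0 0 0.002 0; 0 0 0.003 0; 0 0 0.003 0"
}}

```text
t: 13.9
eef_pos: [0.6674, 0.0163, 0.063]
tool_rot: [-0.0, 0.035, 0.999, 0.0]
contact_force: [0.1, -0.0, -0.9]
gripper_width: 0.001
grasp_force: 0.0
```

Run:
```python
from h import *
delta([.6675,.0165,.060],86)
bar();bar("scene")
```

```text
pos [0.6674 0.0163 0.063 ] yaw 85.99 delta [-0.0001  0.0002  0.003 ] spin -0.01 q [-0.41  0.66  0.42  1.71 -0.34  0.84  1.66] F [ 0.1 -0.  -0.9]
-0.092 9 [ 0.6689 -0.1194  0.0676]
-0.06 2202 [ 0.6596 -0.1026  0.068 ]
0.03 2283 [ 0.665  -0.0141  0.0679]
0.06 2 [0.6596 0.0029 0.0978]
wrist 0.77 ((664.3594970703125, -45.875152587890625), (153.58895874023438, 27.853286743164062), 85.27503204345703)
-0.092 78 [ 0.662  -0.1311  0.0674]
-0.06 92 [ 0.6644 -0.1029  0.0672]
0.03 100 [ 0.6712 -0.0134  0.0673]
0.06 1 [0.6777 0.0104 0.0821]
scene 0.78 ((665.3270874023438, -56.64911651611328), (178.1916961669922, 29.596166610717773), 87.22583770751953)
```

Run:
```python
from h import *
for c in("wrist","scene"):
    p=bot.read_camera(c);w=cloud(p).reshape(-1,3)
    k=w[(abs(w[:,0]-.667)<.02)&(abs(w[:,1]-.0163)<.025)&(w[:,2]>.056)&(w[:,2]<.13)]
    for z in np.arange(.056,.12,.004):
        s=k[(k[:,2]>=z)&(k[:,2]<z+.004)]
        if len(s): print(c,round(z,3),len(s),np.round(s.min(0)[:2],3),np.round(s.max(0)[:2],3))
```

```text
wrist 0.056 176 [ 0.655 -0.008] [0.66  0.031]
wrist 0.06 189 [ 0.655 -0.009] [0.659 0.031]
wrist 0.064 1030 [ 0.655 -0.009] [0.679 0.031]
wrist 0.068 717 [ 0.656 -0.009] [0.678 0.031]
wrist 0.08 8 [0.656 0.011] [0.657 0.021]
wrist 0.084 126 [0.656 0.004] [0.662 0.029]
wrist 0.088 207 [0.656 0.003] [0.662 0.03 ]
wrist 0.092 240 [0.656 0.003] [0.662 0.03 ]
wrist 0.096 249 [0.655 0.003] [0.662 0.03 ]
wrist 0.1 267 [0.656 0.003] [0.662 0.03 ]
wrist 0.104 302 [0.655 0.003] [0.662 0.03 ]
wrist 0.108 242 [0.656 0.003] [0.662 0.03 ]
wrist 0.112 189 [0.656 0.01 ] [0.679 0.023]
wrist 0.116 590 [0.654 0.   ] [0.679 0.032]
scene 0.056 32 [ 0.661 -0.008] [0.683 0.033]
scene 0.06 30 [ 0.66  -0.008] [0.683 0.032]
scene 0.064 98 [ 0.658 -0.009] [0.683 0.032]
scene 0.068 37 [ 0.659 -0.008] [0.684 0.03 ]
scene 0.08 9 [0.673 0.01 ] [0.679 0.023]
scene 0.084 14 [0.662 0.006] [0.681 0.029]
scene 0.088 16 [0.668 0.004] [0.68 0.03]
scene 0.092 22 [0.665 0.003] [0.68  0.031]
scene 0.096 14 [0.666 0.006] [0.679 0.031]
scene 0.1 19 [0.666 0.004] [0.682 0.031]
scene 0.104 25 [0.664 0.004] [0.68  0.031]
scene 0.108 20 [0.669 0.002] [0.682 0.03 ]
scene 0.112 13 [0.674 0.011] [0.681 0.03 ]
scene 0.116 12 [0.675 0.012] [0.68  0.032]
```

The clouds from both cameras put the shut fingertips at z≈0.080, about 12 mm above the bar top, so contact comes lower than I expected. I'll continue down.

Emit:
{"api": "send_rows", "payload": {
  "deltas": "0 0 0.003 0; 0 0 0.006 0; 0 0 0.008 0; 0 0 0.008 0"
}}

```text
t: 14.6
eef_pos: [0.6672, 0.0163, 0.0547]
tool_rot: [-0.0, 0.035, 0.999, -0.0]
contact_force: [0.3, -0.3, -0.8]
gripper_width: -0.001
grasp_force: 0.0
```

Emit:
{"api": "send_rows", "payload": {
  "deltas": "0 0 0.001 0; 0 0 0.002 0; 0 0 0.003 0; 0 0 0.003 0"
}}

```text
t: 15.0
eef_pos: [0.6675, 0.0163, 0.0521]
tool_rot: [-0.0, 0.035, 0.999, 0.0]
contact_force: [-0.4, -0.1, 0.8]
gripper_width: 0.002
grasp_force: 0.0
```

Run:
```python
from h import *
for c in("wrist","scene"):
    p=bar(c);w=cloud(p).reshape(-1,3)
    k=w[(abs(w[:,0]-.667)<.02)&(abs(w[:,1]-.0163)<.025)&(w[:,2]>.056)&(w[:,2]<.13)]
    for z in np.arange(.064,.09,.002):
        s=k[(k[:,2]>=z)&(k[:,2]<z+.002)]
        if len(s): print(c,round(z,3),len(s),np.round(s.min(0)[:2],3),np.round(s.max(0)[:2],3))
```

```text
-0.092 1 [ 0.7107 -0.1402 -0.0019]
-0.06 1768 [ 0.66   -0.0983  0.068 ]
0.03 2564 [ 0.6649 -0.014   0.0679]
0.06 323 [0.6601 0.0134 0.0681]
wrist 0.59 ((664.8095092773438, -41.61994934082031), (144.8095245361328, 27.93743324279785), 84.72657012939453)
wrist 0.064 136 [ 0.655 -0.009] [0.667 0.031]
wrist 0.066 755 [ 0.655 -0.009] [0.679 0.031]
wrist 0.068 556 [ 0.655 -0.009] [0.678 0.031]
wrist 0.072 32 [0.656 0.01 ] [0.657 0.023]
wrist 0.074 66 [0.656 0.004] [0.661 0.028]
wrist 0.076 90 [0.656 0.004] [0.662 0.029]
wrist 0.078 110 [0.656 0.003] [0.661 0.03 ]
wrist 0.08 101 [0.656 0.003] [0.662 0.03 ]
wrist 0.082 116 [0.656 0.003] [0.662 0.03 ]
wrist 0.084 142 [0.655 0.003] [0.662 0.03 ]
wrist 0.086 100 [0.655 0.003] [0.662 0.03 ]
wrist 0.088 152 [0.656 0.003] [0.662 0.03 ]
-0.092 86 [ 0.662  -0.1331  0.067 ]
-0.06 88 [ 0.6639 -0.1033  0.0674]
0.03 102 [ 0.6713 -0.0141  0.0672]
0.06 2 [0.6771 0.0076 0.0776]
scene 0.78 ((665.7442626953125, -57.856666564941406), (180.99208068847656, 27.930999755859375), 86.50428771972656)
scene 0.064 17 [ 0.659 -0.006] [0.685 0.032]
scene 0.066 54 [ 0.657 -0.008] [0.683 0.031]
scene 0.068 25 [ 0.661 -0.008] [0.682 0.032]
scene 0.07 5 [0.676 0.011] [0.681 0.023]
scene 0.072 6 [0.669 0.006] [0.679 0.028]
scene 0.074 3 [0.673 0.011] [0.68  0.028]
scene 0.076 10 [0.674 0.006] [0.68  0.027]
scene 0.078 7 [0.668 0.004] [0.68 0.03]
scene 0.08 11 [0.666 0.006] [0.679 0.031]
scene 0.082 11 [0.665 0.004] [0.68 0.03]
scene 0.084 6 [0.673 0.003] [0.681 0.027]
scene 0.086 10 [0.666 0.004] [0.68  0.031]
scene 0.088 14 [0.664 0.006] [0.681 0.03 ]
```

Emit:
{"api": "send_rows", "payload": {
  "deltas": "0 0 0.002 0; 0 0 0.004 0; 0 0 0.006 0; 0 0 0.007 0; 0 0 0.007 0"
}}

```text
t: 15.7
eef_pos: [0.6679, 0.0164, 0.0475]
tool_rot: [0.0, 0.035, 0.999, 0.001]
contact_force: [-7.3, 1.0, 17.2]
gripper_width: -0.003
grasp_force: 8.8
```

Emit:
{"api": "send_rows", "payload": {
  "deltas": "0 0 0.001 0; 0 0 0.001 0; 0 0 0.002 0; 0 0 0.002 0"
}}

```text
t: 16.1
eef_pos: [0.668, 0.0163, 0.0472]
tool_rot: [0.0, 0.035, 0.999, 0.001]
contact_force: [-11.7, 2.5, 30.9]
gripper_width: 0.003
grasp_force: 15.3
```

Run:
```python
from h import *
bar("scene")
```

```text
-0.092 78 [ 0.6622 -0.1314  0.0725]
-0.06 97 [ 0.6635 -0.1039  0.0709]
0.03 101 [ 0.6706 -0.0157  0.065 ]
0.06 58 [0.6787 0.0194 0.0629]
scene 0.58 ((666.449951171875, -55.727867126464844), (177.48191833496094, 28.294605255126953), 86.41702270507812)
```

The nut end went down to the rail (top 0.063) and the far end rose (0.0725), with 31 N on the tip. Next is the far end.

Emit:
{"api": "send_rows", "payload": {
  "deltas": "0 0 -0.03 0; 0 0 -0.065 0; 0 0 -0.075 0; 0 -0.05 -0.075 0; 0 -0.1 -0.075 0"
}}

```text
t: 16.7
eef_pos: [0.6611, -0.082, 0.1182]
tool_rot: [0.0, 0.032, 0.999, 0.001]
contact_force: [0.7, -1.3, -0.8]
gripper_width: -0.0
grasp_force: 0.0
```

Emit:
{"api": "send_rows", "payload": {
  "deltas": "0 -0.05 0 0; 0 -0.05 0.01 0; 0 -0.05 0.04 0; 0 -0.05 0.045 0; 0 -0.05 0.045 0"
}}

```text
t: 17.2
eef_pos: [0.656, -0.1326, 0.0717]
tool_rot: [-0.002, 0.035, 0.999, 0.0]
contact_force: [0.3, 0.6, -0.2]
gripper_width: 0.002
grasp_force: 0.0
```

Run:
```python
from h import *
delta([.657,-.134,.043],86)
bar("scene")
```

```text
pos [ 0.656  -0.1326  0.0717] yaw 86.02 delta [-0.0012 -0.0014  0.0287] spin 0.02 q [-0.19  0.66  0.43  1.7  -0.34  0.86  1.89] F [ 0.3  0.6 -0.2]
-0.092 85 [ 0.6617 -0.1318  0.0664]
-0.06 91 [ 0.6649 -0.1024  0.0668]
0.03 104 [ 0.6699 -0.0137  0.0683]
0.06 114 [0.6723 0.0176 0.0682]
scene 0.72 ((661.5055541992188, -56.947486877441406), (179.40567016601562, 39.68251037597656), 87.82807159423828)
```

Emit:
{"api": "send_rows", "payload": {
  "deltas": "-0.001 -0.001 0.01 0; -0.001 -0.001 0.019 0; -0.001 -0.001 0.022 0; -0.001 -0.001 0.025 0; -0.001 -0.001 0.027 0"
}}

```text
t: 17.8
eef_pos: [0.658, -0.1345, 0.0477]
tool_rot: [-0.0, 0.035, 0.999, 0.0]
contact_force: [-8.3, 2.2, 24.0]
gripper_width: 0.001
grasp_force: 12.0
```

Emit:
{"api": "send_rows", "payload": {
  "deltas": "0 0 0.001 0; 0 0 0.001 0; 0 0 0.002 0"
}}

```text
t: 18.1
eef_pos: [0.6581, -0.1345, 0.0476]
tool_rot: [0.0, 0.035, 0.999, 0.001]
contact_force: [-11.5, 4.1, 32.5]
gripper_width: 0.0
grasp_force: 15.6
```

Run:
```python
from h import *
delta([.657,-.134,.043],86)
bar("scene")
```

```text
pos [ 0.6581 -0.1345  0.0476] yaw 85.97 delta [0.0012 0.0004 0.0046] spin -0.03 q [-0.18  0.69  0.41  1.71 -0.36  0.82  1.9 ] F [-11.5   4.1  32.5]
-0.092 38 [ 0.6687 -0.1246  0.0631]
-0.06 86 [ 0.6637 -0.1037  0.0651]
0.03 99 [ 0.6694 -0.0134  0.0708]
0.06 113 [0.6722 0.0167 0.0728]
scene 0.87 ((666.7687377929688, -57.26824951171875), (178.11898803710938, 26.4805965423584), 86.82827758789062)
```

Rocking is shown both ways: the nut end is now at 0.0728 and the far end at 0.063. I'll go up and measure the wing.

Emit:
{"api": "send_rows", "payload": {
  "deltas": "0 0 -0.04 0; 0 0 -0.09 0; 0 0 -0.13 0; 0 0.05 -0.15 0; 0 0.1 -0.15 0"
}}

```text
t: 18.7
eef_pos: [0.6669, -0.0405, 0.1986]
tool_rot: [0.004, 0.038, 0.999, -0.0]
contact_force: [1.2, 0.1, -1.3]
gripper_width: 0.003
grasp_force: 0.0
```

Emit:
{"api": "send_rows", "payload": {
  "deltas": "0 0.02 0 0; 0 0.02 0 0"
}}

```text
t: 18.9
eef_pos: [0.6666, -0.0121, 0.194]
tool_rot: [0.0, 0.031, 1.0, 0.001]
contact_force: [0.6, 0.2, -0.6]
gripper_width: -0.002
grasp_force: 0.0
```

```bash
cat > nut.py <<'E'
from h import *
t=np.radians(86);by=np.array([np.cos(t),np.sin(t),0]);bx=np.array([np.sin(t),-np.cos(t),0])
n=np.cos(np.radians(35))*np.array([0,0,1])+np.sin(np.radians(35))*by
v=np.cross(n,bx)  # uphill-ish
def wing(c):
    p=bot.read_camera(c);L=bot.landmark_of(p,"nut_wing");r=bot.masks_of(p,"nut_wing")
    if L: print(c,"grip",np.round(L[0]["xyz"],4),round(L[0]["confidence"],2))
    w=cloud(p);g=w.reshape(-1,3);g=g[~np.isnan(g[:,0])]
    c0=np.array([.673,.108,.082]);d=g-c0
    X=np.stack([d@bx,d@v,d@n],1);m=(np.hypot(X[:,0],X[:,1])<.045)&(X[:,2]>-.012)&(X[:,2]<.02)&(np.abs(d[:,2])<.06)
    K=X[m]
    if len(K)<10: print("few",len(K));return p
    rr=cv2.minAreaRect((K[:,:2]*1000).astype(np.float32));cc,ev=np.linalg.eigh(np.cov(K[:,:2].T))
    e=ev[:,1];print(c,len(K),"rect",np.round(rr[0],1),np.round(rr[1],1),round(rr[2],1),"pca",round(np.degrees(np.arctan2(e[1],e[0]))%180,1),"z98",round(np.percentile(K[:,2],98),4))
    return p
E
python3 - <<'E'
from nut import *
print(v)
p=wing("wrist");q=wing("scene");wing("top")
delta([.67,.1,.15],86)
cv2.imwrite("pics/n1.png",cv2.hconcat([cv2.resize(p["img"][60:260,312:512],(400,400)),cv2.resize(q["img"][210:300,210:310],(400,400))])[...,::-1])
E
```

```text
[ 0.05714116  0.81715663 -0.57357644]
wrist grip [0.6751 0.1134 0.0844] 0.61
wrist 2196 rect [ 0.3 -0.1] [63.7 16.7] 18.3 pca 16.4 z98 0.0163
scene grip [0.6761 0.1084 0.0856] 0.71
scene 265 rect [2.6 1.1] [62.7 16.2] 16.2 pca 18.7 z98 0.0182
top grip [0.6725 0.1114 0.0823] 0.41
top 92 rect [0.5 4.6] [62.3 13.1] 15.6 pca 15.8 z98 0.0198
pos [ 0.6661 -0.0195  0.1941] yaw 85.9 delta [0.0046 0.1195 0.0441] spin -0.1 q [-0.4   0.52  0.48  1.62 -0.26  1.07  1.65] F [ 0.3 -0.3 -0.2]
```

View pics/n1.png

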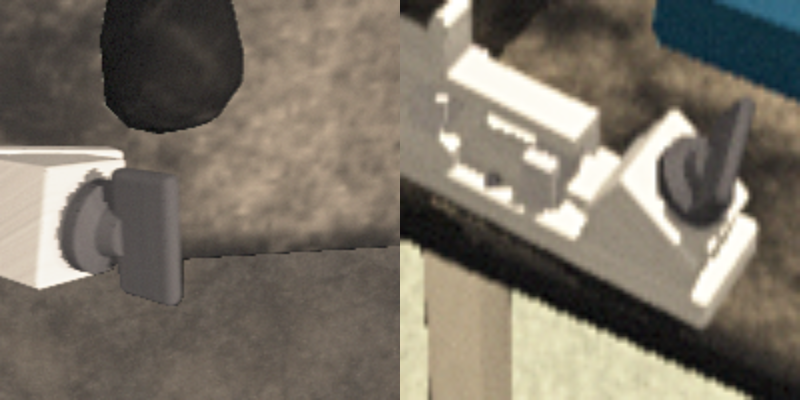

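Seen from outside, the wing's long axis is about +17° from bed x, and the stop should be near −20°. I'll push the wing's +x end from its outer side toward the bed with shut fingertips, away from the knob.

Emit:
{"api": "send_rows", "payload": {
  "deltas": "-0.03 0.03 0 0; -0.03 0.075 0 0; -0.03 0.12 0 0; -0.03 0.16 0 0; -0.03 0.1725 0 0"
}}

```text
t: 19.85
eef_pos: [0.7077, 0.1587, 0.1933]
tool_rot: [-0.001, 0.031, 1.0, 0.002]
contact_force: [-1.0, 1.2, 0.6]
gripper_width: 0.0
grasp_force: 0.0
```

Emit:
{"api": "send_rows", "payload": {
  "deltas": "0 0 0 0; 0 0 0.03 0; 0 0 0.06 0; 0 0 0.06 0"
}}

```text
t: 20.25
eef_pos: [0.7053, 0.1478, 0.1299]
tool_rot: [-0.004, 0.037, 0.999, -0.002]
contact_force: [-0.1, -0.7, -0.5]
gripper_width: 0.002
grasp_force: 0.0
```

Run:
```python
from nut import *
delta([.707,.152,.056],86)
p=wing("scene");wing("top");wing("wrist")
```

```text
pos [0.7053 0.1478 0.1299] yaw 85.79 delta [-0.002   0.0046  0.0739] spin -0.21 q [-0.57  0.67  0.43  1.52 -0.31  1.03  1.44] F [-0.1 -0.7 -0.5]
scene grip [0.6703 0.1074 0.0842] 0.83
scene 258 rect [3.5 1.2] [61.8 16. ] 17.3 pca 19.7 z98 0.0176
top grip [ 0.4972 -0.3364  0.0014] 0.62
top 163 rect [0.3 1.3] [64.  17.3] 12.5 pca 16.5 z98 0.0195
wrist grip [0.6761 0.1133 0.0845] 0.77
wrist 2518 rect [ 0.2 -0.1] [63.6 16.7] 15.4 pca 16.7 z98 0.0168
```

Emit:
{"api": "send_rows", "payload": {
  "deltas": "-0.002 0.006 0 -0.2; -0.002 0.006 0.02 -0.2; -0.002 0.006 0.045 -0.2; -0.002 0.006 0.065 -0.2; -0.002 0.006 0.073 -0.2"
}}

```text
t: 21.2
eef_pos: [0.7092, 0.1581, 0.0588]
tool_rot: [-0.002, 0.033, 0.999, -0.0]
contact_force: [-0.1, 0.3, -0.1]
gripper_width: 0.002
grasp_force: 0.0
```

Emit:
{"api": "send_rows", "payload": {
  "deltas": "0 0 0 0; 0 0 0 0"
}}

```text
t: 21.4
eef_pos: [0.7113, 0.1578, 0.0621]
tool_rot: [0.001, 0.033, 0.999, 0.0]
contact_force: [0.2, 0.4, 0.1]
gripper_width: -0.001
grasp_force: 0.0
```

Run:
```python
from nut import *
delta([.7055,.134,.056],86)
```

```text
pos [0.7113 0.1578 0.0621] yaw 86.2 delta [ 0.0043 -0.0241  0.0061] spin 0.2 q [-0.56  0.75  0.4   1.55 -0.34  0.92  1.46] F [0.2 0.4 0.1]
```

Emit:
{"api": "send_rows", "payload": {
  "deltas": "0.003 -0.006 0.003 0; 0.003 -0.012 0.005 0; 0.003 -0.016 0.005 0; 0.003 -0.02 0.005 0; 0.003 -0.024 0.005 0"
}}

```text
t: 21.9
eef_pos: [0.7083, 0.1368, 0.0581]
tool_rot: [0.002, 0.032, 0.999, 0.002]
contact_force: [2.8, 7.2, 5.8]
gripper_width: 0.0
grasp_force: 3.7
```

Run:
```python
from nut import *
delta([.7055,.130,.056],86)
wing("scene");wing("wrist")
```

```text
pos [0.7083 0.1368 0.0581] yaw 86.29 delta [ 0.0023 -0.007   0.002 ] spin 0.29 q [-0.53  0.74  0.4   1.57 -0.34  0.89  1.49] F [2.8 7.2 5.8]
scene grip [0.673  0.1096 0.0851] 0.45
scene 83 rect [22.5  4. ] [42.2 10.2] 26.4 pca 23.2 z98 0.019
wrist grip [0.6745 0.1149 0.0835] 0.73
wrist 6414 rect [0.5 3.7] [62.  30.6] 26.0 pca 7.0 z98 0.0175
```

Emit:
{"api": "send_rows", "payload": {
  "deltas": "0.001 -0.003 0 0; 0.002 -0.006 0 0; 0.002 -0.009 0 0; 0.002 -0.012 0 0"
}}

```text
t: 22.6
eef_pos: [0.7054, 0.1252, 0.0582]
tool_rot: [0.002, 0.032, 0.999, 0.002]
contact_force: [1.6, 7.2, 5.7]
gripper_width: 0.001
grasp_force: 3.8
```

Emit:
{"api": "send_rows", "payload": {
  "deltas": "0 -0.002 0 0; 0 -0.004 0 0; 0 -0.006 0 0"
}}

```text
t: 22.9
eef_pos: [0.7052, 0.1224, 0.0584]
tool_rot: [0.003, 0.031, 0.999, 0.004]
contact_force: [2.2, 14.3, 5.2]
gripper_width: -0.0
grasp_force: 7.0
```

Run:
```python
from nut import *
delta([.7055,.120,.056],86)
bar("scene");wing("wrist")
```

```text
pos [0.7052 0.1224 0.0584] yaw 86.4 delta [-0.0005 -0.0024  0.0023] spin 0.4 q [-0.51  0.73  0.39  1.59 -0.34  0.89  1.52] F [ 2.2 14.3  5.2]
-0.092 86 [ 0.6619 -0.1325  0.0623]
-0.06 96 [ 0.6633 -0.1037  0.0624]
0.03 109 [ 0.6702 -0.013   0.0625]
0.06 115 [0.6724 0.0172 0.0623]
scene 0.57 ((665.75830078125, -57.196083068847656), (179.86561584472656, 28.620140075683594), 86.59890747070312)
wrist grip [0.6743 0.1096 0.0792] 0.59
wrist 7245 rect [-0.6  3. ] [56.9 36.7] 3.9 pca 159.6 z98 0.0182
```

Force is rising, the wing is at about −20°, and the bar is down flat on the rails. I'll push a bit more to seat the nut hard.

Emit:
{"api": "send_rows", "payload": {
  "deltas": "0 -0.002 0 0; 0 -0.003 0 0; 0 -0.004 0 0; 0 -0.004 0 0"
}}

```text
t: 23.55
eef_pos: [0.7051, 0.1221, 0.0586]
tool_rot: [0.003, 0.03, 1.0, 0.006]
contact_force: [2.8, 16.7, 6.1]
gripper_width: 0.001
grasp_force: 8.5
```

Emit:
{"api": "send_rows", "payload": {
  "deltas": "0 -0.003 0 0; 0 -0.006 0 0; 0 -0.006 0 0"
}}

```text
t: 23.85
eef_pos: [0.7051, 0.1214, 0.0589]
tool_rot: [0.003, 0.029, 1.0, 0.009]
contact_force: [2.2, 25.4, 5.8]
gripper_width: 0.002
grasp_force: 12.3
```

Run:
```python
from nut import *
delta([.7075,.155,.058],86)
wing("wrist")
```

```text
pos [0.7051 0.1214 0.0589] yaw 86.72 delta [-0.0005  0.0337  0.0015] spin 0.72 q [-0.5   0.72  0.39  1.59 -0.35  0.88  1.53] F [ 2.2 25.4  5.8]
wrist grip [0.674  0.1105 0.0808] 0.59
wrist 7257 rect [-0.7  3.2] [57.8 34.6] 0.7 pca 159.0 z98 0.0182
```

The hard stop is confirmed: 25 N with no further motion. I'll back off, rise, and measure the rib and bar.

Emit:
{"api": "send_rows", "payload": {
  "deltas": "-0.002 0.02 0 0; -0.002 0.045 0 0; -0.002 0.045 -0.04 0; -0.002 0.045 -0.09 0; -0.002 0.045 -0.12 0"
}}

```text
t: 24.5
eef_pos: [0.7085, 0.1498, 0.18]
tool_rot: [0.002, 0.034, 0.999, -0.0]
contact_force: [0.3, 0.1, 0.9]
gripper_width: -0.002
grasp_force: 0.0
```

Run:
```python
from nut import *
wing("wrist");wing("scene");bar("scene")
delta([.6675,.0165,.12],86)
```

```text
wrist grip [0.6755 0.1116 0.0784] 0.61
wrist 1810 rect [-2.   0.5] [15.3 63.9] 63.9 pca 154.1 z98 0.0131
scene grip [0.6712 0.1064 0.0809] 0.67
scene 195 rect [2.2 4.1] [19.6 61.2] 74.0 pca 153.0 z98 0.0146
-0.092 80 [ 0.6611 -0.1316  0.0625]
-0.06 93 [ 0.6638 -0.1028  0.0625]
0.03 107 [ 0.6702 -0.0132  0.0624]
0.06 116 [0.6723 0.0173 0.0626]
scene 0.79 ((666.1768798828125, -56.60272216796875), (178.9095458984375, 29.54991912841797), 87.39366912841797)
pos [0.7061 0.1504 0.1742] yaw 86.18 delta [ 0.0294 -0.1361  0.0545] spin 0.18 q [-0.58  0.63  0.45  1.49 -0.29  1.1   1.43] F [-0.3 -0.7 -0. ]
```

Emit:
{"api": "send_rows", "payload": {
  "deltas": "0 -0.045 0 0; 0 -0.09 0 0; 0.015 -0.13 0 0; 0.029 -0.136 0 0; 0.029 -0.136 0.03 0"
}}

```text
t: 25.4
eef_pos: [0.67, 0.013, 0.1489]
tool_rot: [0.003, 0.036, 0.999, -0.0]
contact_force: [1.5, 0.4, -0.1]
gripper_width: -0.001
grasp_force: 0.0
```

Emit:
{"api": "send_rows", "payload": {
  "deltas": "0 0 0.03 0; 0 0 0.06 0; 0 0 0.075 0; 0 0 0.075 0"
}}

```text
t: 25.8
eef_pos: [0.667, 0.0169, 0.0681]
tool_rot: [-0.003, 0.033, 0.999, -0.0]
contact_force: [0.8, -0.5, 0.3]
gripper_width: 0.0
grasp_force: 0.0
```

Run:
```python
from h import *
delta([.6675,.0165,.044],86)
```

```text
pos [0.667  0.0169 0.0681] yaw 86.2 delta [-0.0007 -0.0004  0.0241] spin 0.2 q [-0.41  0.66  0.41  1.71 -0.33  0.86  1.66] F [ 0.8 -0.5  0.3]
```

Emit:
{"api": "send_rows", "payload": {
  "deltas": "0 0 0.008 0; 0 0 0.014 0; 0 0 0.018 0; 0 0 0.02 0; 0 0 0.022 0"
}}

```text
t: 26.3
eef_pos: [0.6694, 0.017, 0.0494]
tool_rot: [0.0, 0.033, 0.999, 0.0]
contact_force: [-0.1, -0.2, 0.4]
gripper_width: -0.004
grasp_force: 0.0
```

Emit:
{"api": "send_rows", "payload": {
  "deltas": "0 0 0.001 0; 0 0 0.002 0; 0 0 0.002 0"
}}

```text
t: 26.6
eef_pos: [0.6692, 0.0169, 0.0472]
tool_rot: [0.0, 0.033, 0.999, 0.0]
contact_force: [-0.6, 0.5, -0.2]
gripper_width: 0.003
grasp_force: 0.0
```

Emit:
{"api": "send_rows", "payload": {
  "deltas": "0 0 0.001 0; 0 0 0.002 0; 0 0 0.003 0; 0 0 0.003 0"
}}

```text
t: 27.0
eef_pos: [0.6694, 0.017, 0.047]
tool_rot: [0.0, 0.033, 0.999, 0.001]
contact_force: [-9.0, 0.3, 21.0]
gripper_width: -0.002
grasp_force: 10.2
```

Emit:
{"api": "send_rows", "payload": {
  "deltas": "0 0 0.001 0; 0 0 0.001 0"
}}

```text
t: 27.2
eef_pos: [0.6694, 0.017, 0.0469]
tool_rot: [0.0, 0.033, 0.999, 0.001]
contact_force: [-10.4, 0.9, 27.0]
gripper_width: 0.002
grasp_force: 13.7
```

Run:
```python
from h import *
bar("scene")
```

```text
-0.092 81 [ 0.6614 -0.1329  0.0623]
-0.06 89 [ 0.6646 -0.104   0.0626]
0.03 96 [ 0.6721 -0.0167  0.0625]
0.06 54 [0.6799 0.0248 0.0617]
scene 0.79 ((666.0684814453125, -57.037933349609375), (178.42478942871094, 28.564374923706055), 86.72969055175781)
```

Emit:
{"api": "send_rows", "payload": {
  "deltas": "0 0 -0.03 0; 0 0 -0.065 0; 0 0 -0.075 0; 0 -0.05 -0.075 0; 0 -0.1 -0.075 0"
}}

```text
t: 27.8
eef_pos: [0.6631, -0.0814, 0.1184]
tool_rot: [0.001, 0.031, 1.0, 0.001]
contact_force: [0.6, -1.2, 0.3]
gripper_width: 0.001
grasp_force: 0.0
```

Emit:
{"api": "send_rows", "payload": {
  "deltas": "0 -0.05 0 0; 0 -0.05 0.01 0; 0 -0.05 0.04 0; 0 -0.05 0.045 0; 0 -0.05 0.045 0"
}}

```text
t: 28.3
eef_pos: [0.6581, -0.1319, 0.0718]
tool_rot: [-0.002, 0.033, 0.999, 0.0]
contact_force: [0.9, -0.0, 0.1]
gripper_width: -0.001
grasp_force: 0.0
```

Run:
```python
from h import *
delta([.657,-.134,.044],86)
```

```text
pos [ 0.6581 -0.1319  0.0718] yaw 86.23 delta [ 0.0009 -0.0022  0.0278] spin 0.23 q [-0.19  0.66  0.42  1.7  -0.34  0.86  1.88] F [ 0.9 -0.   0.1]
```

No rock at the nut end (far end stays at 0.0623 under 27 N). Now the far end.

Emit:
{"api": "send_rows", "payload": {
  "deltas": "0.001 -0.001 0.01 0; 0.001 -0.001 0.018 0; 0.001 -0.001 0.022 0; 0.001 -0.001 0.025 0; 0.001 -0.001 0.026 0"
}}

```text
t: 28.8
eef_pos: [0.658, -0.1335, 0.0471]
tool_rot: [-0.0, 0.033, 0.999, 0.0]
contact_force: [-2.8, 1.6, 5.6]
gripper_width: -0.001
grasp_force: 2.8
```

Emit:
{"api": "send_rows", "payload": {
  "deltas": "0 0 0.001 0; 0 0 0.002 0; 0 0 0.002 0"
}}

```text
t: 29.1
eef_pos: [0.6581, -0.1335, 0.047]
tool_rot: [-0.0, 0.033, 0.999, 0.001]
contact_force: [-6.3, 2.7, 14.1]
gripper_width: 0.0
grasp_force: 6.6
```

Run:
```python
from h import *
bar("scene")
```

```text
-0.092 39 [ 0.6676 -0.1249  0.0616]
-0.06 95 [ 0.6635 -0.1042  0.0624]
0.03 101 [ 0.6702 -0.0149  0.0625]
0.06 114 [0.672  0.0164 0.0624]
scene 0.96 ((665.1427001953125, -55.887123107910156), (177.92092895507812, 31.00689125061035), 84.22314453125)
```

Press a little harder to match the earlier presses, then retreat straight up.

Emit:
{"api": "send_rows", "payload": {
  "deltas": "0 0 0.001 0; 0 0 0.002 0; 0 0 0.003 0; 0 0 0.003 0"
}}

```text
t: 29.6
eef_pos: [0.6582, -0.1335, 0.0469]
tool_rot: [0.0, 0.033, 0.999, 0.001]
contact_force: [-12.6, 4.7, 34.5]
gripper_width: 0.005
grasp_force: 17.0
```

Emit:
{"api": "send_rows", "payload": {
  "deltas": "0 0 -0.03 0; 0 0 -0.07 0; 0 0 -0.11 0; 0 0 -0.15 0; 0 0 -0.19 0"
}}

```text
t: 30.1
eef_pos: [0.658, -0.1337, 0.2342]
tool_rot: [0.0, 0.033, 0.999, -0.0]
contact_force: [-0.0, -0.0, -0.8]
gripper_width: -0.001
grasp_force: 0.0
```

Emit:
{"api": "send_rows", "payload": {
  "deltas": "0 0 0 0; 0 0 0 0; 0 0 0 0"
}}

```text
t: 30.4
eef_pos: [0.6574, -0.1333, 0.2309]
tool_rot: [-0.001, 0.033, 0.999, 0.0]
contact_force: [-0.4, -0.3, -0.5]
gripper_width: -0.001
grasp_force: 0.0
```

Run:
```python
from nut import *
q=bar("scene");p=bar("wrist");wing("scene")
for n in("tube_stripper","clip_box","label_roll"):
    print(n,[np.round(r["xyz"],3) for r in bot.landmark_of(q,n)[:1]])
cv2.imwrite("pics/f.png",cv2.resize(cv2.hconcat([q["img"],p["img"]]),(800,300))[...,::-1])
delta([.66,-.13,.24],86)
```

```text
-0.092 77 [ 0.6621 -0.1322  0.0625]
-0.06 98 [ 0.6633 -0.1044  0.0622]
0.03 106 [ 0.6696 -0.0136  0.0625]
0.06 108 [0.6718 0.0168 0.0626]
scene 0.57 ((665.8753662109375, -56.451316833496094), (178.9435577392578, 28.132387161254883), 85.60336303710938)
-0.092 629 [ 0.658  -0.1337  0.063 ]
-0.06 628 [ 0.6601 -0.1037  0.063 ]
0.03 612 [ 0.6665 -0.0138  0.063 ]
0.06 587 [0.6686 0.0154 0.063 ]
wrist 0.86 ((663.2493286132812, -58.86894226074219), (179.4540252685547, 27.246477127075195), 87.21880340576172)
scene grip [0.6733 0.1068 0.0801] 0.59
scene 198 rect [2.  3.9] [19.8 61.5] 52.1 pca 152.9 z98 0.014
tube_stripper []
clip_box [array([ 0.44 , -0.045,  0.004])]
label_roll [array([ 0.648, -0.255, -0.004])]
pos [ 0.6581 -0.1337  0.2319] yaw 86.19 delta [-0.0017  0.0038 -0.0081] spin 0.19 q [-0.24  0.49  0.5   1.57 -0.25  1.14  1.82] F [ 0.5 -0.8  1.4]
```

View pics/f.png

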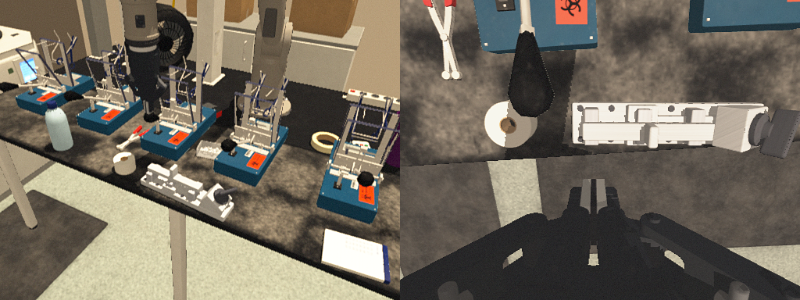

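The bar lies flat and level across the rails, the nut is tight, the other items haven't moved, and the robot is clear. Handing in.

```bash
python3 -c "
from station import bot
print(bot.hand_in())"
```

```text
the job is handed in; nothing more can be done
None
```

The job is done and handed in at about 31 s: the straightedge rocked on the raised rib, the nut was run down to its hard stop, and the bar then showed no rock at either end and lies flat on the rails; the clip box and label roll had not moved, and I did not re-measure the tube stripper but worked nowhere near it.

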